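# Show the next timed step and start the timer

### The job

Show a colleague who is watching the next timed step: bring the fingertips to two or three centimetres straight above the middle of the pink dish and stay there pointing down at it for at least two seconds, then do the same above the cap of the brown bottle that stands in the row with the two white ones, and then press the red start key of the timer, let it go and draw back. Touch neither the dish nor the bottle, and do not point at or pass low over the other dishes and bottles; nothing may be picked up, knocked or pushed out of its place.

Things in the scene. Friction and masses are not known exactly. Their poses are not given: they have to be found in the camera images.
- pink_dish: round lidded culture dish with PINK filling, 90 mm diameter, 14 mm tall; lies loose on the bench; origin at the centre of its underside, z up
- pink_dish_top (a point): centre of the lid's top face of that dish, 14 mm above its underside
- cream_dish_1: round lidded culture dish with cream-coloured filling, not the one to show, 90 mm diameter, 14 mm tall; lies loose on the bench; origin at the centre of its underside, z up
- cream_dish_1_top (a point): centre of the lid's top face of that dish, 14 mm above its underside
- cream_dish_2: second round lidded culture dish with cream-coloured filling, not the one to show, 90 mm diameter, 14 mm tall; lies loose on the bench; origin at the centre of its underside, z up
- cream_dish_2_top (a point): centre of the lid's top face of that dish, 14 mm above its underside
- brown_bottle: BROWN upright reagent bottle with a white screw cap, 52 mm diameter, 104 mm tall with its cap (cap 30 mm diameter), in the row with the two white bottles behind the dishes (another brown bottle, at the far right edge of the bench, is not meant); stands loose; origin at the centre of its underside, z up
- brown_bottle_cap (a point): centre of the top of that bottle's cap, 104 mm above its underside
- white_bottle_grey: white reagent bottle with a black cap and a grey label band, 60 mm diameter, 125 mm tall with its cap; not the one to show; stands loose; origin at the centre of its underside, z up
- white_bottle_grey_cap (a point): centre of the top of that bottle's cap, 125 mm above its underside
- white_bottle_red: white reagent bottle with a black cap and a red label band, 60 mm diameter, 135 mm tall with its cap; not the one to show; stands loose; origin at the centre of its underside, z up
- white_bottle_red_cap (a point): centre of the top of that bottle's cap, 135 mm above its underside
- beaker: empty clear beaker, 54 mm diameter, 70 mm tall, a bystander; stands loose; origin at the centre of its underside
- timer: white countdown timer lying flat and loose, 70 (x) x 62 (y) mm, housing 17 mm tall; origin at the centre of its underside, z up; the display is on its +x half, the keys on its -x half; the red start key is the one at its -y side
- start_key_top (a point): centre of the top face of the red start key, 12.5 mm to -x and 18 mm to -y of the timer's origin, 19 mm above the bench (it stands 2 mm out of the housing); the key is about 9 x 12 mm; press it straight down; fingertips wider than the key may press it too
- timer_start_key (a joint): how far the red start key is pressed in, m: 0 released, 0.0012 fully down; a spring brings it back; fully down takes about 5 N, counted as pressed from 0.0008 (about 3.3 N). The two grey keys beside it do not move
Not all that is in view belongs to the job. Leave any orange, turquoise or yellow look-alike of the cream_dish_1 alone.

How it is judged:
On the way, in this order (a step that is already met when the one before it is completed fails the run):
1. the tool points at the pink dish from just above for two seconds (horizontal distance between the grasp point and pink_dish_top below 0.03 m and z of the grasp point in the frame of pink_dish_top below 0.08 m), for 2 s.
2. the tool points at the brown bottle's cap from just above for two seconds (horizontal distance between the grasp point and brown_bottle_cap below 0.025 m and z of the grasp point in the frame of brown_bottle_cap below 0.08 m), for 2 s.
3. the timer's red start key is pressed in by the fingers (value of joint timer_start_key above 0.0008 m and contact force between the fingers and timer above 0.05 N), for 0.05 s.
At the end, for the whole second after the job is handed in: The start key is released again, the timer lies flat within 20 mm of where it was, and all dishes, bottles and the beaker rest within 10 mm of where they were (value of joint timer_start_key below 0.0005 m and height (world z) of timer below 0.005 m and angle between timer's own z axis and vertical below 0.05 rad and distance of timer from where it was at the start of the episode below 0.02 m and distance of each of pink_dish, cream_dish_1, cream_dish_2, brown_bottle, white_bottle_grey, white_bottle_red, beaker from where it was at the start of the episode below 0.01 m and linear speed of each of pink_dish, cream_dish_1, cream_dish_2, brown_bottle, white_bottle_grey, white_bottle_red, beaker, timer below 0.02 m/s); the robot touches nothing.
It fails at once if a dish, bottle or the beaker is touched (contact force between any of the fingers, the arm and pink_dish above 0.3 N or contact force between any of the fingers, the arm and cream_dish_1 above 0.3 N or contact force between any of the fingers, the arm and cream_dish_2 above 0.3 N or contact force between any of the fingers, the arm and brown_bottle above 0.3 N or contact force between any of the fingers, the arm and white_bottle_grey above 0.3 N or contact force between any of the fingers, the arm and white_bottle_red above 0.3 N or contact force between any of the fingers, the arm and beaker above 0.3 N).
It fails at once if a dish, bottle or the beaker is shifted by more than 10 mm (distance of any of pink_dish, cream_dish_1, cream_dish_2, brown_bottle, white_bottle_grey, white_bottle_red, beaker from where it was at the start of the episode above 0.01 m).
It fails at once if the timer is lifted, or shoved by more than 20 mm (height (world z) of timer above 0.008 m or distance of timer from where it was at the start of the episode above 0.02 m).
It fails at once if the tool points at, or passes low over, another dish or bottle: grasp point less than 80 mm above its top, within 40 mm of a dish's centre or 35 mm of a bottle's ((horizontal distance between the grasp point and cream_dish_1_top below 0.04 m and z of the grasp point in the frame of cream_dish_1_top below 0.08 m) or (horizontal distance between the grasp point and cream_dish_2_top below 0.04 m and z of the grasp point in the frame of cream_dish_2_top below 0.08 m) or (horizontal distance between the grasp point and white_bottle_grey_cap below 0.035 m and z of the grasp point in the frame of white_bottle_grey_cap below 0.08 m) or (horizontal distance between the grasp point and white_bottle_red_cap below 0.035 m and z of the grasp point in the frame of white_bottle_red_cap below 0.08 m)).
It also fails if it takes over 59 s, if anything falls off the work surface, if the arm or the gripper's body presses on something with over 40 N, if the wrist force passes 120 N, or if a joint passes its speed limit or range.

### The arm

A 6-joint arm with a two-finger parallel gripper is mounted at the origin on a cart in front of the work surface, level with it; the furniture and walls round the work are solid. World frame = base frame: x ahead of the robot, y to its left, z up, the work surface at z = 0. Lengths are in m, angles in rad, forces in N, time in s.
With the tool pointing down it reaches from about 0.3 to 0.75 m from the base axis. Payload 8.5 kg.
Tool frame: the origin (TCP) lies on the centre line of the jaws, within the pads' length; the fingertips stand 19 mm ahead of it and the grasp point (between the pads) is the TCP; y points along the fingers, z is the direction in which the jaws open and shut, and the axes are right-handed (so a half turn about y gives the same grasp; the last joint's range is limited). The gripper opens to 88 mm and grips with 3 to 60 N. Pads are 18 mm wide; open, the fingers measure 123 mm over their backs; the gripper's body (75 mm by 187 mm) begins 45 mm behind the grasp point.
Start: joints at [1.126, 0.381, 1.297, -0, 1.464, -0.215], TCP at [0.125, 0.536, 0.258] pointing down, gripper open.
Joint ranges: [-3.11, 3.11], [-0.89, 2.33], [0.22, 2.48], [-1.42, 4.56], [0.17, 2.85], [-2.88, 2.88]. Speed limits (rad/s): [2.39, 2.39, 3.14, 3.14, 3.14, 3.14].

### API

Orientations are given as a 3x3 rotation matrix whose columns are the frame's x, y, z axes.
In Python, from plant import readout, eyes, ctrl gives the robot as it stands.
- The arm moves only by the tool carry_out, never from a script. Its argument "targets" is one flat list of numbers, 4 for each row, row after row: the shift along the tool's x, y, z in m, then the turn about the tool's y in rad. In form: [dx, dy, dz, turn, dx, dy, dz, turn, ...]. A call has 1 to 20 rows; each row shifts and turns the commanded pose from where the row before left it, along the tool's axes as they then stand; what a row does not reach is not made up. A row lasts 1/8 s, in which the tool goes at most 62.5 mm and 10.7 degrees, less where a joint would pass 70% of its speed; a pose out of reach is approached as far as the arm can. A call with a gripper value outside its range is refused whole. "hand" is the opening, from -1 (shut) to 1 (fully open), set as the call begins (left out, the last holds). The fingers move at their own pace and stop on an object; "squeeze" is the grip in N (left out, the last holds). Time passes only in rows, so rows that do not move let the fingers close. It gives the time, the measured TCP pose, the force and the opening at its end, in the units of the state.
- readout.get_state(): the state, without advancing time (a new reading comes with each control period).
- eyes.grab_frame(name): name is "side" or "top" or "wrist"; returns a dict with "frame" (384x512x3 uint8, red, green, blue), "range_z" (384x512 float32, m along the optical axis (not along the pixel's ray), 0 where there is no reading), "intrinsics" (3x3 intrinsics, pixels), "R" (3x3) and "t" (3): a world point X has camera coordinates R X + t; the wrist camera has in their place "hand_eye" (4x4, takes a point from camera to tool coordinates, whose origin is the TCP and whose axes are the tool frame's). Camera axes: x right, y down, z forward; pixel columns grow to the right and rows downward; lengths in m; the calibration is good to about 2 mm. A picture is of the moment at which its call begins: read the wrist's pose just before it.
- ctrl.finish_job(): hands the job in, once; it reports no verdict.
The state is a dict: "time_s": time; "q": joint angles; "qd": joint speeds; "joint_efforts": joint torques, N m; "tcp_pos": TCP position; "tool_rot": TCP orientation; "wrist_force": force on the tool from outside, world axes, zero at the start; "wrist_torque": the same for the moment, N m; "finger_gap": finger opening in m.
Only numpy, scipy, OpenCV 4.12 (cv2) and the standard library are available. Lean on these libraries where they do the work, as an engineer would, in place of code of your own. Each camera call takes 0.05 s, during which the arm holds its last target.

## Working session

There is one attempt and no reset: what is moved stays moved. The work goes in short steps, Python scripts to look and compute and a tool call to move; the robot and the scene stay as the last step left them, time stands still between calls to the robot, and variables do not carry over. Pictures are saved under pics/ and viewed, and the job is handed in when it is done.

Besides the shell and the picture viewer there is one more tool, called after "Emit:" as name(argument=value, ...) on one line, values as JSON. carry_out: Moves the arm, as the interface text tells. Its arguments: {"type":"object","properties":{"targets":{"type":"array","items":{"type":"number"}},"hand":{"type":"number"},"squeeze":{"type":"number"}},"required":["targets"]}

```bash
mkdir -p pics; python3 - <<'E'
from plant import readout, eyes
import cv2, pickle
s=readout.get_state(); print(s['time_s'],s['tcp_pos'],s['tool_rot'],s['finger_gap'])
d={}
for n in ("side","top","wrist"):
    f=eyes.grab_frame(n); d[n]=f
    cv2.imwrite(f"pics/{n}0.png",cv2.cvtColor(f["frame"],cv2.COLOR_RGB2BGR))
    print(n,f["intrinsics"].tolist(),f.get("R"),f.get("t"))
pickle.dump(d,open("d.pkl","wb"))
E
```

```text
0.0 [0.1251718  0.53529298 0.25712685] [[ 9.73704068e-01 -6.21430308e-04  2.27815719e-01]
 [-2.27816374e-01 -1.35685259e-03  9.73703168e-01]
 [-2.95976313e-04 -9.99998886e-01 -1.46274488e-03]] 0.08828521984797044
side [[486.9890292374132, 0.0, 250.434434270668], [0.0, 486.9890292374132, 197.97705819574142], [0.0, 0.0, 1.0]] [[-0.95347678 -0.30131045  0.00969758]
 [-0.17001158  0.51086889 -0.84267968]
 [ 0.248954   -0.8051242  -0.53832789]] [0.48951489 0.14688334 1.70005887]
top [[453.4198301407143, 0.0, 257.70940922275804], [0.0, 453.4198301407143, 189.23046979533115], [0.0, 0.0, 1.0]] [[ 0.01562682 -0.99967797  0.01999382]
 [-0.9892342  -0.01836728 -0.14518379]
 [ 0.14550427 -0.01750981 -0.98920267]] [0.04154208 0.49021534 1.41511083]
wrist [[281.7799650511183, 0.0, 259.8515937410655], [0.0, 281.7799650511183, 192.6185282705429], [0.0, 0.0, 1.0]] None None
```

View pics/top0.png

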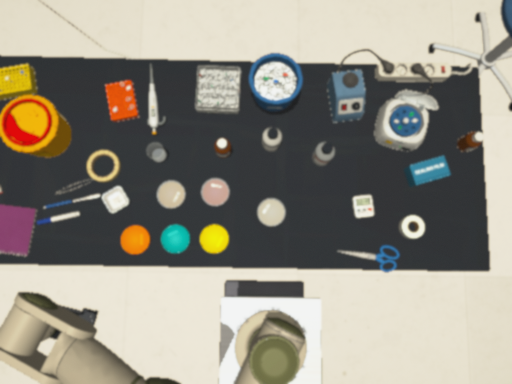

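View pics/side0.png

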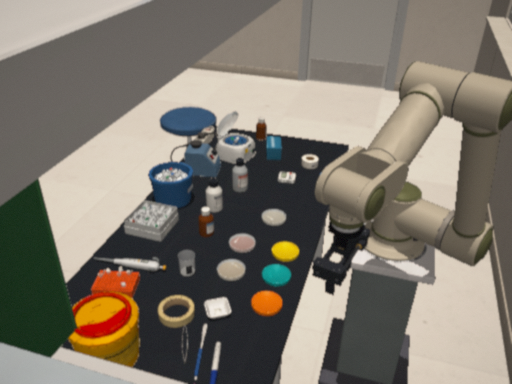

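View pics/wrist0.png

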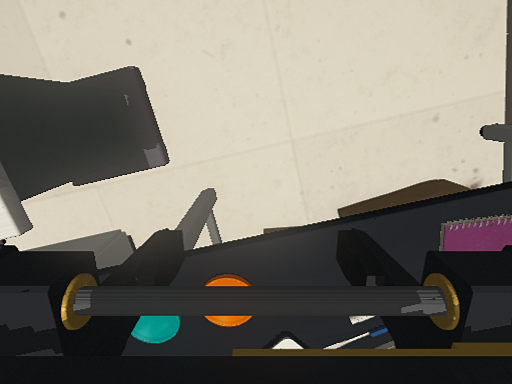

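```bash
cat > h.py <<'E'
import numpy as np, pickle, cv2
def ray(f,u,v,z):
    K,R,t=f["intrinsics"],np.array(f["R"]),np.array(f["t"])
    d=R.T@np.linalg.solve(K,[u,v,1]); c=-R.T@t
    return c+d*(z-c[2])/d[2]
def pts(f):
    K,R,t=f["intrinsics"],np.array(f["R"]),np.array(f["t"])
    h,w=f["range_z"].shape; u,v=np.meshgrid(np.arange(w),np.arange(h))
    Z=f["range_z"]; P=np.stack([(u-K[0,2])/K[0,0]*Z,(v-K[1,2])/K[1,1]*Z,Z],-1)
    return (P-t)@R
E
python3 - <<'E'
from h import *
d=pickle.load(open("d.pkl","rb")); f=d["top"]
P=pts(f)
for n,(u,v) in dict(bench=(300,240),pink=(215,192),bb=(223,147),bbcap=(222,143),wg=(272,135),wr=(324,150),timer=(363,206),c1=(171,194),c2=(271,212),beaker=(156,151)).items():
    print(n,P[v-1:v+2,u-1:u+2].reshape(-1,3).mean(0).round(4))
im=cv2.cvtColor(f["frame"],cv2.COLOR_RGB2BGR)
a=cv2.resize(im[120:240,140:300],None,fx=5,fy=5,interpolation=cv2.INTER_NEAREST)
b=cv2.resize(im[185:225,335:395],None,fx=12,fy=12,interpolation=cv2.INTER_NEAREST)
cv2.imwrite("pics/a.png",a);cv2.imwrite("pics/b.png",b)
E
```

```text
bench [ 0.3315 -0.0901 -0.0012]
pink [0.4815 0.188  0.0102]
bb [0.6097 0.1604 0.1008]
bbcap [0.6221 0.1638 0.1018]
wg [0.6449 0.0104 0.1235]
wr [ 0.599  -0.1473  0.1325]
timer [ 0.4437 -0.2924  0.0162]
c1 [0.4722 0.3297 0.0114]
c2 [0.4193 0.0055 0.0131]
beaker [0.6152 0.3866 0.0036]
```

View pics/a.png

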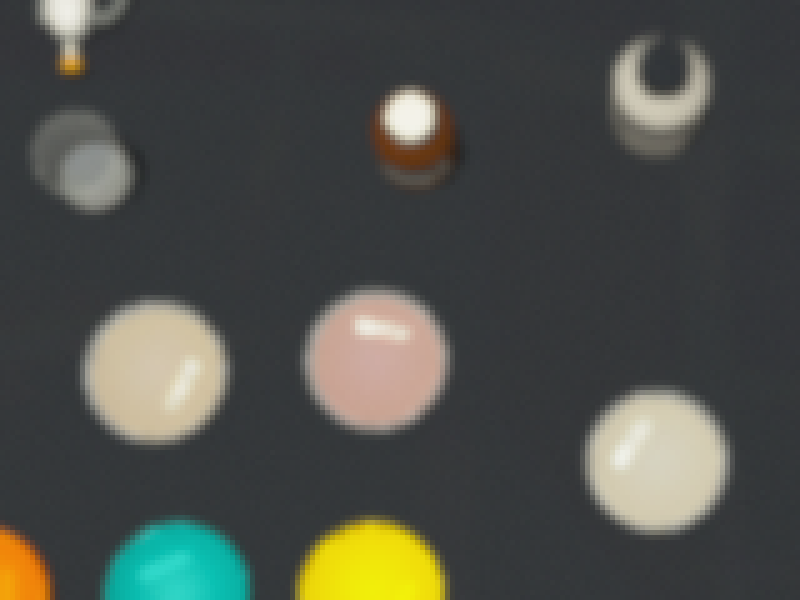

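View pics/b.png

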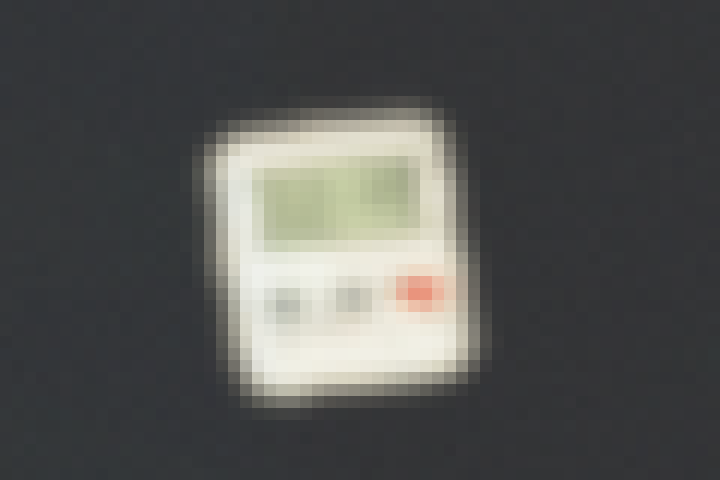

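The top view shows the pink dish at about (215,192), the brown bottle's cap at (222,143) and the timer's red key at (370,209). I'll measure these with masks and cross-check against the side view.

```bash
python3 - <<'E'
from h import *
d=pickle.load(open("d.pkl","rb")); 
def cen(f,box,fn,tag,z):
    x0,y0,x1,y1=box; c=f["frame"][y0:y1,x0:x1].astype(int)
    m=fn(c[...,0],c[...,1],c[...,2]).astype(np.uint8)
    n,l,s,ce=cv2.connectedComponentsWithStats(m); i=1+np.argmax(s[1:,4]); u,v=ce[i]+[x0,y0]
    print(tag,s[i,4],(u.round(1),v.round(1)),ray(f,u,v,z).round(4))
t,s=d["top"],d["side"]
br=lambda r,g,b:(r>110)
cen(t,(198,172,233,212),br,"pink",.014)
cen(t,(210,132,236,160),lambda r,g,b:(r>140)&(b>130),"cap",.104)
cen(t,(345,190,380,222),lambda r,g,b:r-b>60,"key",.019)
cen(t,(345,190,380,222),br,"timer",.017)
cen(t,(250,190,290,235),br,"c2",.014)
cen(t,(152,175,190,212),br,"c1",.014)
cen(t,(262,122,282,145),lambda r,g,b:b>90,"wg",.10)
cen(s,(225,230,260,255),br,"s pink",.014)
cen(s,(198,203,216,218),lambda r,g,b:(r>140)&(b>120),"s cap",.095)
cen(s,(276,168,298,186),lambda r,g,b:r-b>60,"s key",.019)
cen(s,(276,168,298,186),br,"s timer",.017)
im=cv2.cvtColor(s["frame"],cv2.COLOR_RGB2BGR)
cv2.imwrite("pics/c.png",cv2.resize(im[150:260,170:310],None,fx=5,fy=5,interpolation=cv2.INTER_NEAREST))
print(d["wrist"]["hand_eye"])
# timer orientation
c=t["frame"][190:222,345:380].astype(int); m=(c[...,0]>110).astype(np.uint8)
co=max(cv2.findContours(m,0,1)[0],key=cv2.contourArea); print(cv2.minAreaRect(co))
E
```

```text
pink 648 (np.float64(214.9), np.float64(191.6)) [0.4822 0.1882 0.014 ]
cap 82 (np.float64(221.5), np.float64(142.8)) [0.6223 0.1652 0.104 ]
key 9 (np.float64(369.7), np.float64(208.9)) [ 0.4344 -0.3131  0.019 ]
timer 471 (np.float64(363.0), np.float64(205.8)) [ 0.4443 -0.2923  0.017 ]
c2 655 (np.float64(270.9), np.float64(211.8)) [0.4198 0.006  0.014 ]
c1 654 (np.float64(170.7), np.float64(193.9)) [0.472  0.3302 0.014 ]
wg 216 (np.float64(271.1), np.float64(137.6)) [0.643 0.012 0.1  ]
s pink 388 (np.float64(241.8), np.float64(242.2)) [0.484  0.1917 0.014 ]
s cap 56 (np.float64(205.5), np.float64(209.8)) [0.6271 0.1574 0.095 ]
s key 1 (np.float64(290.0), np.float64(173.0)) [ 0.4386 -0.3164  0.019 ]
s timer 172 (np.float64(286.6), np.float64(176.6)) [ 0.4457 -0.286   0.017 ]
[[-1.92453654e-03  9.55954339e-01  2.93509112e-01 -7.49077294e-02]
 [-6.20734676e-04 -2.93510741e-01  9.55955574e-01 -1.27691165e-01]
 [ 9.99997955e-01  1.65758015e-03  1.15826615e-03  1.63269372e-04]
 [ 0.00000000e+00  0.00000000e+00  0.00000000e+00  1.00000000e+00]]
((18.046157836914062, 15.869230270385742), (23.31852912902832, 20.71380043029785), 82.87498474121094)
```

View pics/c.png

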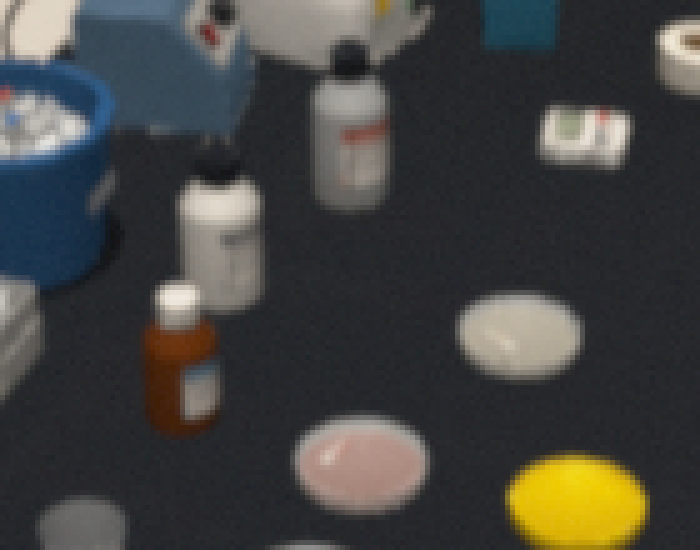

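Emit:
carry_out(targets=[0,0,0,-0.115,0,0,0,-0.115,0.012,0,-0.012,0,0.025,0,-0.024,0,0.025,0,-0.024,0,0.025,0,-0.024,0,0.025,0,-0.024,0,0.025,0,-0.024,0,0.025,0,-0.024,0,0.025,0,-0.024,0,0.025,0,-0.024,0,0.025,0,-0.024,0,0.025,0,-0.024,0,0.025,0,-0.024,0,0.025,0,-0.024,0,0.025,0,-0.024,0,0.012,0,-0.012,0,0,0,0,0], hand=-1)

```text
time_s: 2.4
tcp_pos: [0.4745, 0.1989, 0.2575]
tool_rot: [[1.0, -0.001, 0.002], [-0.002, 0.0, 1.0], [-0.001, -1.0, 0.0]]
wrist_force: [-0.3, 0.2, 0.4]
finger_gap: 0.0003
```

```bash
python3 - <<'E'
from plant import readout, eyes
from h import *
s=readout.get_state(); f=eyes.grab_frame("wrist")
cv2.imwrite("pics/w1.png",cv2.cvtColor(f["frame"],cv2.COLOR_RGB2BGR))
T=np.eye(4);T[:3,:3]=s["tool_rot"];T[:3,3]=s["tcp_pos"]
M=np.linalg.inv(T@f["hand_eye"]); g=dict(f,R=M[:3,:3],t=M[:3,3])
pickle.dump(g,open("w1.pkl","wb"))
c=f["frame"].astype(int); m=((c[...,0]-c[...,1]>15)&(c[...,0]>120)&(c[...,2]>100)).astype(np.uint8)
n,l,st,ce=cv2.connectedComponentsWithStats(m)
for i in range(1,n):
  if st[i,4]>100: print(st[i],ce[i],ray(g,*ce[i],.014))
E
```

```text
[ 221  141   61   59 2716] [250.7724595  169.21944035] [0.48054591 0.18696166 0.014     ]
[483 205  20  51 133] [489.69924812 230.42857143] [0.57053235 0.52958545 0.014     ]
```

View pics/w1.png

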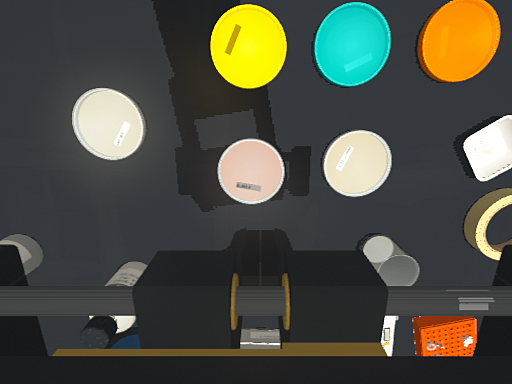

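The wrist view shows the pink dish at (251,170), which gives (0.481, 0.187) and agrees with the top view. Next I'll go down and dwell.

Emit:
carry_out(targets=[0.004,0.005,-0.005,0,0.0035,0.015,-0.006,0,0,0.025,0,0,0,0.025,0,0,0,0.025,0,0,0,0.025,0,0,0,0.025,0,0,0,0.02,0,0,0,0.015,0,0,0,0.01,0,0,0,0.005,0,0,0,0.002,0,0,0,0,0,0])

```text
time_s: 4.08
tcp_pos: [0.482, 0.1886, 0.061]
tool_rot: [[1.0, 0.001, -0.0], [0.0, 0.0, 1.0], [0.001, -1.0, 0.0]]
wrist_force: [-0.1, -0.3, -0.1]
finger_gap: 0.0004
```

Emit:
carry_out(targets=[0,0,0,0,0,0,0,0,0,0,0,0,0,0,0,0,0,0,0,0,0,0,0,0,0,0,0,0,0,0,0,0,0,0,0,0,0,0,0,0,0,0,0,0,0,0,0,0,0,0,0,0,0,0,0,0,0,0,0,0,0,0,0,0,0,0,0,0,0,0,0,0,0,0,0,0,0,0,0,0])

```text
time_s: 6.58
tcp_pos: [0.4818, 0.1886, 0.0607]
tool_rot: [[1.0, -0.0, -0.0], [0.0, -0.0, 1.0], [-0.0, -1.0, -0.0]]
wrist_force: [0.1, 0.4, -0.7]
finger_gap: 0.0003
```

Emit:
carry_out(targets=[0,0,0,0,0,0,0,0,0,0,0,0,0,-0.01,0,0,0,-0.025,0,0,0,-0.03,0,0,0,-0.03,0,0,0,-0.03,0,0,0,-0.025,0,0,0,-0.01,0,0,0.01,0,-0.002,0,0.025,0,-0.005,0,0.025,0,-0.005,0,0.025,0,-0.005,0,0.025,0,-0.005,0,0.02,0,-0.004,0,0.01,0,0,0,0,0,0,0,0,0,0,0])

```text
time_s: 8.95
tcp_pos: [0.6213, 0.1629, 0.2205]
tool_rot: [[1.0, -0.001, -0.001], [0.001, -0.0, 1.0], [-0.001, -1.0, -0.0]]
wrist_force: [0.0, -0.9, -0.1]
finger_gap: 0.0002
```

```bash
python3 - <<'E'
from plant import readout, eyes
from h import *
s=readout.get_state(); print(s["tcp_pos"])
for n in("top","side"):
    f=eyes.grab_frame(n); im=cv2.cvtColor(f["frame"],cv2.COLOR_RGB2BGR)
    cv2.imwrite(f"pics/{n}2.png",im)
    K,R,t=f["intrinsics"],np.array(f["R"]),np.array(f["t"])
E
```

```text
[0.62133165 0.16286505 0.22053217]
```

View pics/side2.png

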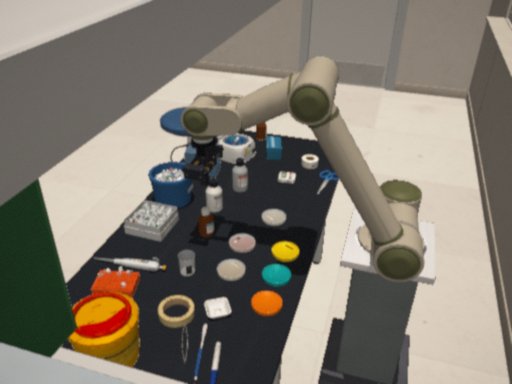

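The gripper is above the brown bottle (206,222 in the side view) and nothing has moved.

Emit:
carry_out(targets=[0.002,0.01,0,0,0,0.02,0,0,0,0.02,0,0,0,0.012,0,0,0,0.006,0,0,0,0.003,0,0,0,0,0,0,0,0,0,0])

```text
time_s: 10.05
tcp_pos: [0.624, 0.1626, 0.1503]
tool_rot: [[1.0, 0.001, -0.0], [0.0, 0.0, 1.0], [0.001, -1.0, 0.0]]
wrist_force: [-0.3, 0.4, 0.0]
finger_gap: 0.0001
```

Emit:
carry_out(targets=[0,0,0,0,0,0,0,0,0,0,0,0,0,0,0,0,0,0,0,0,0,0,0,0,0,0,0,0,0,0,0,0,0,0,0,0,0,0,0,0,0,0,0,0,0,0,0,0,0,0,0,0,0,0,0,0,0,0,0,0,0,0,0,0,0,0,0,0,0,0,0,0,0,0,0,0,0,0,0,0])

```text
time_s: 12.55
tcp_pos: [0.6239, 0.1626, 0.1498]
tool_rot: [[1.0, 0.0, -0.0], [0.0, -0.0, 1.0], [0.0, -1.0, -0.0]]
wrist_force: [0.2, 0.0, -0.6]
finger_gap: 0.0003
```

```bash
python3 - <<'E'
from plant import readout, eyes
from h import *
f=eyes.grab_frame("side"); im=cv2.cvtColor(f["frame"],cv2.COLOR_RGB2BGR)
cv2.imwrite("pics/side3.png",cv2.resize(im[120:260,140:300],None,fx=4,fy=4,interpolation=cv2.INTER_NEAREST))
E
```

```text
(no output)
```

View pics/side3.png

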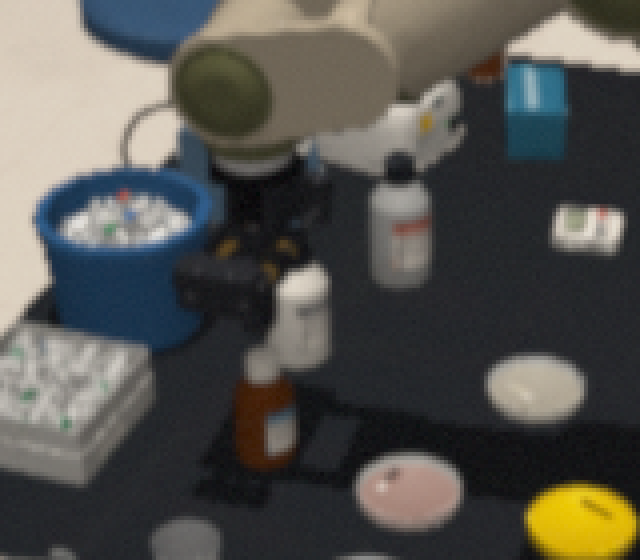

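Emit:
carry_out(targets=[0,0,0,0,0,0,0,0,0,-0.01,0,0,0,-0.02,0,0,0,-0.025,0,0,0,-0.025,0,0,0,-0.02,0,0,0,-0.01,0,0,0,0,0,0])

```text
time_s: 13.72
tcp_pos: [0.6239, 0.1627, 0.2603]
tool_rot: [[1.0, 0.001, -0.0], [0.0, 0.0, 1.0], [0.001, -1.0, 0.0]]
wrist_force: [0.3, -0.7, -0.1]
finger_gap: 0.0005
```

Emit:
carry_out(targets=[-0.006,0,-0.012,0,-0.01,0,-0.025,0,-0.01,0,-0.025,0,-0.01,0,-0.025,0,-0.01,0,-0.025,0,-0.01,0,-0.025,0,-0.01,0,-0.025,0,-0.01,0,-0.025,0,-0.01,0,-0.025,0,-0.01,0,-0.025,0,-0.01,0,-0.025,0,-0.01,0,-0.025,0,-0.01,0,-0.025,0,-0.01,0,-0.025,0,-0.01,0,-0.025,0,-0.01,0,-0.025,0,-0.01,0,-0.025,0,-0.01,0,-0.025,0,-0.01,0,-0.025,0,-0.004,0,-0.012,0])

```text
time_s: 16.23
tcp_pos: [0.4328, -0.3124, 0.2591]
tool_rot: [[1.0, -0.001, 0.001], [-0.001, 0.001, 1.0], [-0.001, -1.0, 0.001]]
wrist_force: [0.5, -0.2, -0.6]
finger_gap: -0.0
```

Emit:
carry_out(targets=[0,0,0,0.1,0,0,0,0.15,0,0,0,0.15,0,0,0,0.15,0,0,0,0.15,0,0,0,0.15,0,0,0,0.15,0,0,0,0.15,0,0,0,0.15,0,0,0,0.1,0,0,0,0.03,0,0,0,0,0,0,0,0])

```text
time_s: 17.85
tcp_pos: [0.4339, -0.3113, 0.2597]
tool_rot: [[0.142, -0.0, 0.99], [-0.99, 0.0, 0.142], [-0.0, -1.0, -0.0]]
wrist_force: [-0.6, -0.3, 0.5]
finger_gap: 0.0003
```

```bash
python3 - <<'E'
from plant import readout, eyes
from h import *
s=readout.get_state(); f=eyes.grab_frame("wrist")
print(s["q"],s["tcp_pos"],s["tool_rot"])
im=cv2.cvtColor(f["frame"],cv2.COLOR_RGB2BGR)
cv2.imwrite("pics/w4.png",im)
T=np.eye(4);T[:3,:3]=s["tool_rot"];T[:3,3]=s["tcp_pos"]
M=np.linalg.inv(T@f["hand_eye"]); g=dict(f,R=M[:3,:3],t=M[:3,3])
pickle.dump(g,open("w4.pkl","wb"))
c=f["frame"].astype(int); m=((c[...,0]-c[...,1]>60)&(c[...,0]-c[...,2]>40)).astype(np.uint8)
n,l,st,ce=cv2.connectedComponentsWithStats(m)
for i in range(1,n):
  if st[i,4]>10: print(st[i],ce[i],ray(g,*ce[i],.019))
E
```

```text
[-8.44243213e-01  3.51240702e-01  1.33777426e+00 -7.86048528e-06
  1.45276300e+00 -9.86454344e-01] [ 0.43389631 -0.31134511  0.25967854] [[ 1.41733176e-01 -1.28939359e-04  9.89904889e-01]
 [-9.89904886e-01  1.33332393e-04  1.41733193e-01]
 [-1.50261375e-04 -9.99999983e-01 -1.08740078e-04]]
[258 165   6   9  50] [260.5 169. ] [ 0.43660434 -0.3151423   0.019     ]
```

View pics/w4.png

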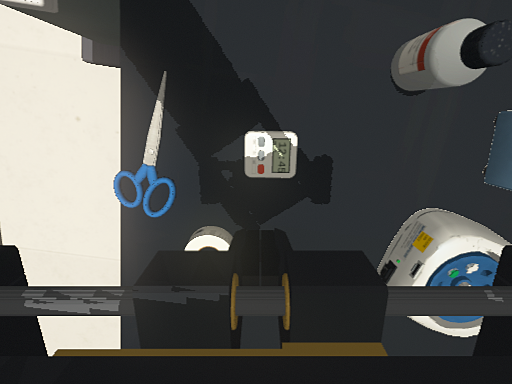

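The red key is at (260,169) in the wrist view, which gives (0.4366, -0.315). The tool is square to the timer.

Emit:
carry_out(targets=[0.0033,0.01,0.0016,0,0,0.02,0,0,0,0.025,0,0,0,0.025,0,0,0,0.025,0,0,0,0.025,0,0,0,0.025,0,0,0,0.02,0,0,0,0.015,0,0,0,0.01,0,0,0,0.007,0,0,0,0.003,0,0,0,0,0,0,0,0,0,0])

```text
time_s: 19.65
tcp_pos: [0.4361, -0.3146, 0.0501]
tool_rot: [[0.141, 0.0, 0.99], [-0.99, -0.001, 0.141], [0.001, -1.0, 0.0]]
wrist_force: [-0.2, -0.0, 0.2]
finger_gap: 0.0006
```

```bash
python3 - <<'E'
from plant import readout, eyes
from h import *
print(readout.get_state()["tcp_pos"])
f=eyes.grab_frame("side"); im=cv2.cvtColor(f["frame"],cv2.COLOR_RGB2BGR)
f=eyes.grab_frame("wrist"); im2=cv2.cvtColor(f["frame"],cv2.COLOR_RGB2BGR)
cv2.imwrite("pics/5.png",np.vstack([cv2.resize(im[140:200,240:340],(500,300)),cv2.resize(im2[150:300,150:400],(500,300))]))
E
```

```text
[ 0.43611439 -0.31460221  0.05012248]
```

View pics/5.png

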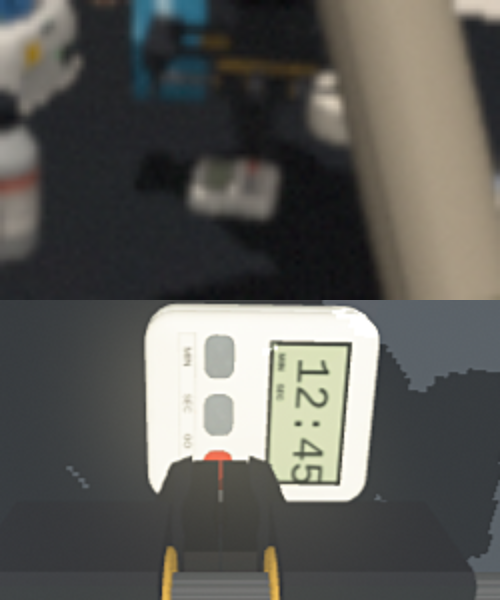

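The fingertips are centred on the red key and clear of the grey ones. I'll press slowly.

Emit:
carry_out(targets=[0,0.004,0,0,0,0.004,0,0,0,0.002,0,0,0,0.001,0,0,0,0,0,0])

```text
time_s: 20.38
tcp_pos: [0.436, -0.3145, 0.0387]
tool_rot: [[0.141, -0.0, 0.99], [-0.99, 0.0, 0.141], [-0.0, -1.0, -0.0]]
wrist_force: [-0.7, 0.2, 0.8]
finger_gap: 0.0004
```

Emit:
carry_out(targets=[0,0.0005,0,0,0,0.0005,0,0,0,0.0005,0,0,0,0,0,0])

```text
time_s: 20.88
tcp_pos: [0.4361, -0.3145, 0.0375]
tool_rot: [[0.141, 0.0, 0.99], [-0.99, -0.0, 0.141], [0.0, -1.0, 0.0]]
wrist_force: [-0.3, 0.5, 3.6]
finger_gap: 0.0003
```

Contact is made. I'll press a little further.

Emit:
carry_out(targets=[0,0.0005,0,0,0,0.0005,0,0,0,0,0,0,0,0,0,0])

```text
time_s: 21.38
tcp_pos: [0.4361, -0.3145, 0.0372]
tool_rot: [[0.141, 0.001, 0.99], [-0.99, -0.001, 0.141], [0.001, -1.0, 0.0]]
wrist_force: [-3.3, 2.8, 13.4]
finger_gap: 0.0003
```

The force rose from about 1 N to 13 N over about 1.2–1.5 mm, so the key has bottomed out. Now I'll release and draw back.

Emit:
carry_out(targets=[0,0,0,0,0,-0.001,0,0,0,-0.002,0,0,0,-0.005,0,0,0,-0.01,0,0,0,-0.02,0,0,0,-0.025,0,0,0,-0.025,0,0,0,-0.025,0,0,0,-0.025,0,0,0,-0.025,0,0,0,-0.02,0,0,0,-0.01,0,0,0,0,0,0,0,0,0,0])

```text
time_s: 23.25
tcp_pos: [0.4358, -0.3142, 0.2285]
tool_rot: [[0.141, -0.001, 0.99], [-0.99, 0.001, 0.141], [-0.001, -1.0, -0.001]]
wrist_force: [0.0, -0.2, -0.4]
finger_gap: 0.0005
```

```bash
python3 - <<'E'
from plant import readout, eyes
from h import *
s=readout.get_state(); f=eyes.grab_frame("wrist")
print(s["tcp_pos"],s["wrist_force"])
cv2.imwrite("pics/w6.png",cv2.cvtColor(f["frame"],cv2.COLOR_RGB2BGR))
T=np.eye(4);T[:3,:3]=s["tool_rot"];T[:3,3]=s["tcp_pos"]
M=np.linalg.inv(T@f["hand_eye"]); g=dict(f,R=M[:3,:3],t=M[:3,3])
c=f["frame"].astype(int); m=((c[...,0]-c[...,1]>60)&(c[...,0]-c[...,2]>40)).astype(np.uint8)
n,l,st,ce=cv2.connectedComponentsWithStats(m)
for i in range(1,n):
  if st[i,4]>10: print(st[i],ray(g,*ce[i],.019))
d=pickle.load(open("d.pkl","rb")); t=eyes.grab_frame("top")
cv2.imwrite("pics/top6.png",cv2.cvtColor(t["frame"],cv2.COLOR_RGB2BGR))
df=np.abs(t["frame"].astype(int)-d["top"]["frame"]).max(-1)
for n,(u,v) in dict(pink=(215,192),bb=(223,147),wg=(272,138),wr=(324,152),timer=(363,206),c1=(171,194),c2=(271,212),beaker=(156,151)).items(): print(n,np.percentile(df[v-18:v+18,u-18:u+18],[50,90,99]))
E
```

```text
[ 0.43576893 -0.31422367  0.22847736] [ 0.04281206 -0.2267234  -0.44727693]
[257 167   6  10  57] [ 0.43642132 -0.31451259  0.019     ]
pink [1. 2. 2.]
bb [1. 2. 4.]
wg [1. 2. 3.]
wr [1. 2. 5.]
timer [ 45.   118.   170.05]
c1 [1. 2. 2.]
c2 [ 22. 153. 174.]
beaker [1. 2. 3.]
```

View pics/top6.png

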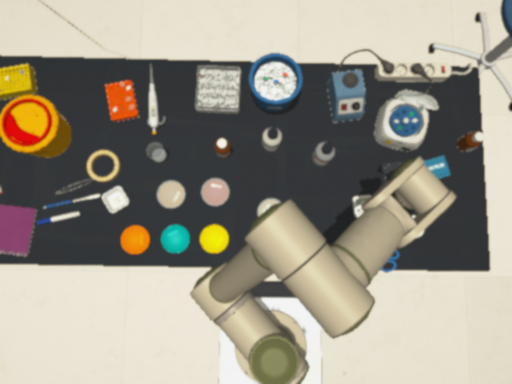

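View pics/w6.png

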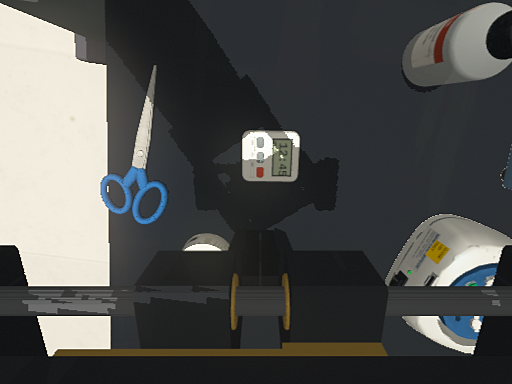

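The dishes and bottles are unchanged (cream_dish_2 is only hidden by the arm), and the key is within 1 mm of where it was. I'll hand in.

```bash
python3 -c "
from plant import ctrl
print(ctrl.finish_job())"
```

```text
the job is handed in; nothing more can be done
None
```

I did the three steps in order and handed the job in at about 23 s on the robot's clock. No verdict was reported.

1. **Pink dish:** with the fingers shut, the tips stayed about 28 mm above the middle of the lid for at least 2.5 s.
2. **Brown bottle:** the tips then stayed about 27 mm above the cap of the brown bottle in the row with the two white ones, also for at least 2.5 s.
3. **Start key:** I pressed the red key straight down. The force rose from about 1 N to 13 N over about 1.2–1.5 mm, so I took it to be fully down. Then I released it and drew back to 0.23 m above the bench.

**Last checks:**
- **Contact:** the wrist force was back to about zero after drawing back.
- **Timer:** the red key was within 1 mm of where it was before the press, so the timer has not moved. I could not read the key's travel directly. That it was pressed rests on the force and the height, and that it came back up rests on the fingers being clear of it.
- **Other items:** in the top view the pink dish, cream_dish_1, the three bottles and the beaker were unchanged. cream_dish_2 was partly hidden by the arm in that last picture, so its final position is unconfirmed, but the arm never came near it.
- **Camera agreement:** the views differed by 4–5 mm on the key and about 9 mm on the bottle cap (the side-view cap reading used an assumed height). I aimed between them, and the close wrist view confirmed the key.

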